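Load the bottle roller and hold down its recessed start button

ROBOT

A 6-joint arm with a two-finger parallel gripper is mounted at the origin on a cart in front of the work surface, level with it; the furniture and walls round the work are solid. World frame = base frame: x ahead of the robot, y to its left, z up, the work surface at z = 0. Lengths are in mm, angles in rad, forces in N, time in s.
With the tool pointing down it reaches from about 350 to 775 mm from the base axis. Payload 7.3 kg.
Tool frame: the origin (TCP) lies on the front face of the gripper's body, between the roots of the fingers; the fingertips stand 66 mm ahead of it and the grasp point (between the pads) lies 47 mm ahead of it (bot.tip_extent is the distance from the TCP to the fingertips, in mm); z points along the fingers, y is the line along which they close (so a half turn about z gives the same grasp; the last joint's range is limited). The gripper opens to 92 mm and grips with 3 to 60 N. Pads are 19 mm wide; open, the fingers measure 130 mm over their backs; the gripper's body (75 mm by 190 mm) begins 47 mm behind the grasp point.
Start: joints at [1.072, 0.342, 1.524, -0, 1.275, -0.146], TCP at [181.385, 492.685, 292.241] pointing down, gripper open.
Joint ranges: [-2.53, 2.53], [-0.77, 2.02], [0.04, 2.7], [-1, 4.14], [0.28, 2.66], [-3.11, 3.11]. Speed limits (rad/s): [2.57, 2.57, 3.14, 3.14, 3.14, 3.14].

INTERFACE

Orientations are given as [roll, pitch, yaw] about the fixed x, y, z axes, in that order (R = Rz(yaw) Ry(pitch) Rx(roll)).
In Python, from plant import readout, viewer, order, bot gives the robot as it stands.
- The arm moves only by the shell command python3 -m creep 'ROWS'. ROWS is text: rows parted by semicolons, each of 7 numbers parted by spaces: the shift along the world's x, y, z in m, then the turn, a rotation vector about the world's x, y, z in rad, then the opening in per cent of the stroke, from 0 (shut) to 100 (fully open). A call has 1 to 8 rows; each row shifts and turns the commanded pose from where the row before left it; what a row does not reach is not made up. A row lasts 1/12 s, in which the tool goes at most 41.7 mm and 7.16 degrees, less where a joint would pass 70% of its speed; a pose out of reach is approached as far as the arm can. A call is refused whole if a number of a shift passes 0.0417 or a number of a turn 0.125, either way. A call with a gripper value outside its range is refused whole. The fingers move at their own pace and stop on an object; the grip force is fixed at half the most. Time passes only in rows, so rows that do not move let the fingers close. It gives the time, the measured TCP pose, the force, the opening and the grip force at its end, in the units of the state.
- readout.get_obs(): the state, without advancing time (a new reading comes with each control period).
- viewer.capture(name): name is "side" or "top"; returns the picture (384x512x3 uint8, red, green, blue); there is no depth.
- viewer.camera_info(name): a dict with "fx", "fy", "cx", "cy" (pixels), "D" ([k1, k2, p1, p2, k3] as OpenCV has them; the pictures are not rectified), "origin" and "rotation" of the camera in the world. Camera axes: x right, y up, looking along -z (the intrinsics and any distortion apply to the point x, -y, -z); pixel columns grow to the right and rows downward; lengths in mm; the calibration is good to about 2 mm. A picture is of the moment at which its call begins. camera_info takes no time and is no camera call.
- order.close_job(): hands the job in; it is judged then, once.
The state is a dict: "time": time; "joint_positions": joint angles; "dq": joint speeds; "tau": joint torques, N m; "tool_pos": TCP position; "tcp_rot": TCP orientation; "contact_force": force on the tool from outside, world axes, zero at the start; "moment": the same for the moment, N m; "grip_width": finger opening in mm; "finger_force": force on a finger pad.
Only numpy, scipy, OpenCV 4.12 (cv2) and the standard library are available. Lean on these libraries where they do the work, as an engineer would, in place of code of your own. Each camera call takes 0.05 s, during which the arm holds its last target. There are 200 camera calls.

TASK

Take the reagent bottle that stands at the left of the bottle roller, before the incubator, and lay it on its side in the cradle between the two rollers of the bottle roller, setting it down without dropping it, and let go of it. Then pull the stylus out of its stand, reach its thin end down through the square aperture on top of the roller's control box, and press the recessed button there fully down. Finish while still gripping the stylus and holding the button down, with the bottle still lying on the rollers; leave the other things on the bench where they are.

Things in the scene. Friction and masses are not known exactly. Their poses are not given: they have to be found in the camera images.
- roller: Low white bottle roller fixed to the bench: base plate 90 mm (x) by 270 mm (y, from -87 to +183), top 16 mm above the bench. Along y lie two parallel dark rollers between two bearing plates (see roller_mid); at the +y end stands the control box, 80 (x) by 94 (y) mm, centre at y = +133 mm, flat top with a grey panel 52 mm above the bench. Origin on the bench under the middle of the rollers; z up
- roller_mid (a point): Middle of the cradle, 32 mm above the bench; axes as roller. The rollers (fixed, 16 mm thick, 150 mm long) have their axes at x = -18 and +18 mm at this height. Bearing plates: inner faces at y = -75 and +75 mm, tops 8 mm above this point. The bottle's axis lies 29 mm above this point when on both rollers, its body between the plates; the cap may overhang either
- aperture (a point): Centre of the mouth of the aperture in the top of the control box, 54 mm above the bench (in a steel frame 22 mm square and 2 mm high); axes as roller. A straight square well, 16 x 16 mm, sides along x and y, goes vertically down to the button; too narrow for a robot finger
- button_top (a point): Centre of the top of the round recessed button (white, 13 mm diameter) inside the aperture's well; 30 mm below the mouth of the aperture when not pressed
- button (a joint): Travel of the recessed button in m: 0 released, 0.006 fully down. A spring raises it again: about 1 N starts it and 4 N holds it fully down; counts as down from 0.0045
- bottle: Labelled reagent bottle with a ribbed screw cap standing to the left (+y) of the roller, before the incubator: round, smooth body of 52 mm diameter up to a 90 mm height (rounded shoulder near its top), cap 36 mm in diameter on top, 105 mm high in all, 0.14 kg. Origin at the centre of its underside, z along its axis towards the cap
- bottle_mid (a point): Point on the axis of this bottle, 45 mm from its underside (the middle of its body); axes as bottle
- stylus: Straight round stylus, 135 mm long, 0.03 kg: a thin steel shaft 6 mm in diameter and 55 mm long below, then a ringed grey handle 12 mm in diameter and 80 mm long above. Origin at the thin end, z along its axis towards the handle's end. It stands upright in its stand, the thin end 8 mm above the bench, loose by 1.5 mm
- stylus_grip (a point): Point on the stylus's axis half-way along the handle, 95 mm from the thin end; about 103 mm above the bench while it stands in its stand; axes as stylus
- stylus_tip (a point): The thin end of the stylus; axes as stylus
- stand: Plain metal block 50 x 50 x 50 mm, fixed to the bench, with one vertical hole 9 mm wide and 42 mm deep in the middle of its top, in which the stylus stands, right of the microscope. Origin at the centre of its underside. The microscope (0.45 m high, head and eyepieces overhanging forward) is between stand and roller: carry things round its front, closer than x = 0.42 to the robot at y = -0.3 to 0
- small_bottle: Bystander: a smaller reagent bottle standing farther back on the right, 44 mm diameter, 88 mm high. Origin under its centre
- timer: Bystander: slanted countdown timer, 56 x 72 x 25 mm. Origin under its centre
- tape: Bystander: roll of tape lying flat, 68 mm diameter, 15 mm high. Origin under its centre
- dish: Bystander: round flat covered dish, 57 mm diameter, 12 mm high. Origin under its centre
- counter: Bystander: round tally counter, 51 x 45 x 20 mm. Origin under its centre
- pen: Bystander: felt pen lying, 134 x 12 x 12 mm, along its x axis. Origin under its centre

How it is judged:
By the outcome, as a careful person would: the job done as asked, in the order asked, and still so for the second after the job is handed in, while the arm keeps its last pose, push and grip.
It also fails if it takes over 67 s, if anything falls off the work surface, if the arm or the gripper's body presses on something with over 40 N, if the wrist force passes 120 N, or if a joint passes its speed limit or range.

## Working session

There is one attempt and no reset: what is moved stays moved. The work goes in short steps, Python scripts to look and compute and a shell command to move; the robot and the scene stay as the last step left them, time stands still between calls to the robot, and variables do not carry over. Pictures are saved under pics/ and viewed, at most 10 in all, crops included, and the job is handed in when it is done.

```bash
ls; mkdir -p pics
python3 - <<'E'
from plant import readout, viewer, order, bot
import cv2
print(readout.get_obs())
for n in("side","top"):
    print(n,viewer.camera_info(n)); cv2.imwrite(f"pics/{n}0.png",viewer.capture(n)[:,:,::-1])
E
```

```text
pics
{'time': 0.0, 'joint_positions': array([ 1.07195375e+00,  3.42723911e-01,  1.52504194e+00, -6.56958404e-06,
        1.27540339e+00, -1.46016152e-01]), 'dq': array([-7.52703128e-04,  4.77782776e-04,  1.23576858e-03, -5.25356009e-04,
       -7.52960191e-04, -1.03337362e-05]), 'tau': array([ 1.43745830e-03, -4.31231368e+01, -2.44228417e+01,  7.18742958e-02,
        5.57643129e-02, -1.11974286e-04]), 'tool_pos': array([181.24896087, 492.38113763, 291.53557532]), 'tcp_rot': array([-3.14003193e+00, -2.23174505e-04,  2.78876797e+00]), 'contact_force': array([ 0.01201771, -0.63830099, -0.04178525]), 'moment': array([-0.02750358, -0.02360725,  0.01982877]), 'finger_force': 0.0, 'grip_width': 91.92535050042686}
side {'fx': 369.37617254208, 'fy': 369.37617254208, 'cx': 257.9725941671039, 'cy': 192.81761100673037, 'D': array([-0.04382326,  0.        ,  0.        ,  0.        ,  0.        ]), 'origin': array([  254.4358221 , -1007.96326066,   961.53938905]), 'rotation': array([ 0.8490144 ,  0.01671767, -0.35284525])}
top {'fx': 355.7523761044956, 'fy': 355.7523761044956, 'cx': 253.06587132965086, 'cy': 190.16273444734097, 'D': array([0.03896452, 0.        , 0.        , 0.        , 0.        ]), 'origin': array([ 380.67350831,  -80.87668606, 1363.42279878]), 'rotation': array([ 0.14827723, -0.01901032, -1.55762087])}
```

View pics/side0.png

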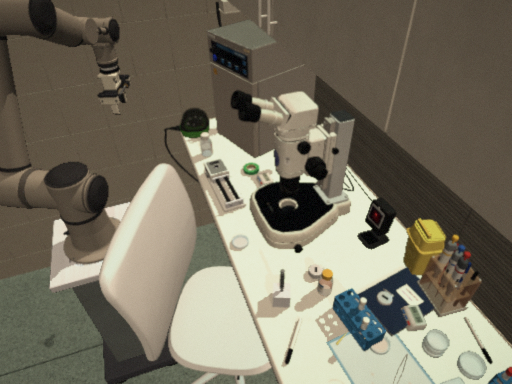

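View pics/top0.png

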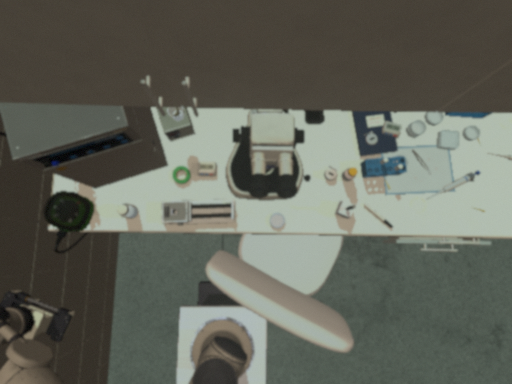

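The side view shows the bottle at (206,145), the roller at about (225,185), the stylus stand at (282,295) and the chair back in front of the bench. In the top view the bottle is at (127,211), the roller spans x 163–236 at row 212, and the stand is at (345,210). Next, zoomed crops.

```bash
cat > h.py <<'E'
from plant import readout, viewer, order, bot
import cv2, numpy as np
from scipy.spatial.transform import Rotation as R
F=np.diag([1.,-1,-1])
def cam(n):
    c=viewer.camera_info(n); K=np.array([[c['fx'],0,c['cx']],[0,c['fy'],c['cy']],[0,0,1]])
    return K,np.array(c['D']),np.array(c['origin']),R.from_euler('xyz',c['rotation']).as_matrix()@F
def ray(n,uv):
    K,D,o,M=cam(n); p=cv2.undistortPoints(np.array([[uv]],float),K,D)[0,0]
    return o,M@np.array([p[0],p[1],1])
def onz(n,uv,z):
    o,d=ray(n,uv); return o+d*(z-o[2])/d[2]
def proj(n,P):
    K,D,o,M=cam(n); P=np.atleast_2d(np.array(P,float))
    return cv2.projectPoints((P-o)@M,np.zeros(3),np.zeros(3),K,D)[0][:,0]
def two(a,b):
    o1,d1=ray('side',a);o2,d2=ray('top',b)
    t=np.linalg.lstsq(np.c_[d1,-d2],o2-o1,rcond=None)[0]
    p,q=o1+t[0]*d1,o2+t[1]*d2
    return (p+q)/2,np.linalg.norm(p-q)
def crop(im,x,y,w,h,s): return cv2.resize(im[y:y+h,x:x+w],None,fx=s,fy=s,interpolation=cv2.INTER_CUBIC)
E
python3 - <<'E'
from h import *
print(bot.tip_extent, [a for a in dir(bot) if a[0]!='_'])
t=cv2.imread('pics/top0.png');s=cv2.imread('pics/side0.png')
a=crop(t,110,190,140,45,5)
b=crop(s,190,125,60,90,4);c=crop(s,255,255,60,60,4);d=crop(t,320,190,50,45,4)
W=np.zeros((600,710,3),np.uint8);W[:225,:700]=a;W[230:590,:240]=b;W[230:470,245:485]=c;W[230:410,490:690]=d
cv2.imwrite('pics/c1.png',W)
print('tool proj',proj('side',[181.2,492.4,291.5]),proj('top',[181.2,492.4,291.5]))
E
```

```text
65.5 ['Unreachable', 'tip_extent']
tool proj [[116.31087421  93.62059859]] [[ 41.61826969 313.07114001]]
```

View pics/c1.png

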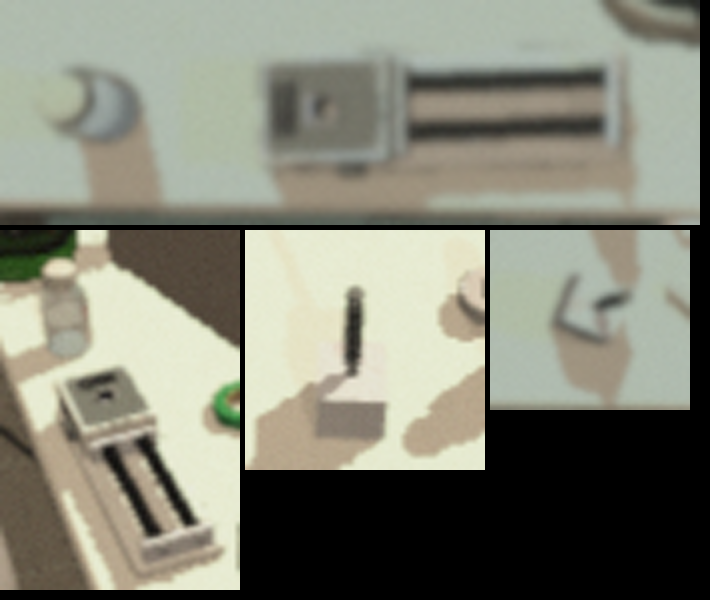

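The crops show the bottle, its cap, both rollers, the aperture hole, and the stylus in its block. I'll convert these to positions.

Run:
```python
from h import *
np.set_printoptions(precision=1,suppress=True)
T=lambda u,v:((u+.5)/5-.5+110,(v+.5)/5-.5+190)
S=lambda u,v:((u+.5)/4-.5+190,(v-230+.5)/4-.5+125)
S2=lambda u,v:((u-245+.5)/4-.5+255,(v-230+.5)/4-.5+255)
T2=lambda u,v:((u-490+.5)/4-.5+320,(v-230+.5)/4-.5+190)
for n,p in dict(rUL=(408,79),rUR=(604,76),rLL=(408,131),rLR=(604,127)).items(): print(n,onz('top',T(*p),38))
print('ap',onz('top',T(323,107),50),onz('side',S(106,395),50),two(S(106,395),T(323,107)))
print('panel',[onz('top',T(*p),52)[:2] for p in((270,64),(386,62),(270,152),(386,150))])
print('cap',two(S(59,266),T(64,103)),onz('top',T(64,103),105),onz('side',S(59,266),105))
print('bottle foot', onz('side',S(69,357),0))
print('styl top',two(S2(355,289),T2(630,293)),onz('top',T2(630,293),143),onz('side',S2(355,289),143))
print('hole',two(S2(351,374),T2(598,303)),onz('top',T2(598,303),50),onz('side',S2(351,374),50))
print('plate far',[onz('side',S(*p),40)[:2] for p in((145,545),(208,530))])
```

```text
rUL [517.9 126.4  38. ]
rUR [522.3 -19.4  38. ]
rLL [479.2 124.8  38. ]
rLR [484.2 -20.3  38. ]
ap [495.1 185.8  50. ] [496.2 187.9  50. ] (array([495.3, 185.4,  51.9]), np.float64(0.7657849966946184))
panel [array([526.1, 225.6]), array([528.8, 140.8]), array([461.4, 222.3]), array([464. , 138.1])]
cap (array([492.4, 353.4, 107.9]), np.float64(4.051829413355568)) [490.7 354.7 105. ] [495.2 357.8 105. ]
bottle foot [489.5 336.6   0. ]
styl top (array([ 514.8, -452.1,  146.5]), np.float64(1.131286086061843)) [ 515.8 -453.3  143. ] [ 515.4 -449.6  143. ]
hole (array([ 515.3, -452.4,   46.4]), np.float64(2.6235823115989336)) [ 516.3 -451.7   50. ] [ 513.  -454.4   50. ]
plate far [array([471.9, -32.3]), array([532.2, -33.9])]
```

Run:
```python
from h import *
np.set_printoptions(precision=1,suppress=True)
print(two((165,168),(215,256)),two((112,285),(345,342)),two((140,200),(275,300)))
for z in(0,200,300): print(z,[onz('top',p,z)[:2] for p in((212,258),(352,335),(335,350),(208,275))])
# microscope extents
print('mic',[onz('side',p,350) for p in((242,100),(300,98))],two((242,102),(287,165)), two((242,102),(257,165)))
# arm pose check at the gripper's rim; bench edge
print(onz('top',(240,234),0), onz('top',(130,110),350), onz('top',(165,160),0),onz('side',(240,70),300))
```

```text
(array([314.6,  18.9, 216. ]), np.float64(50.81144826443543)) (array([  87. , -389.6,  207.3]), np.float64(2.089633527284105)) (array([ 205.2, -169. ,  263.3]), np.float64(19.76286025970752))
0 [array([324.8,  46.6]), array([  57.5, -471.3]), array([   5.4, -407.9]), array([262.6,  59.5])]
200 [array([333. ,  27.9]), array([ 104.9, -414. ]), array([  60.5, -360. ]), array([280. ,  38.9])]
300 [array([337.1,  18.6]), array([ 128.6, -385.4]), array([  88., -336.]), array([288.6,  28.6])]
mic [array([603.7, 133. , 350. ]), array([799.2,  70.4, 350. ])] (array([ 540.9, -171.8,  512.1]), np.float64(60.99767539269599)) (array([ 555.6, -101. ,  472.2]), np.float64(47.05406136767574))
[415.5 -56.7   0. ] [764.9 266.9 350. ] [698.  240.6   0. ] [712.8 497.6 300. ]
```

```bash
python3 -m creep '0.035 -0.015 0 0 0 -0.12 100;0.035 -0.015 0 0 0 -0.12 100;0.035 -0.015 0 0 0 -0.12 100;0.035 -0.015 0 0 0 -0.12 100'
```

```text
time: 0.43
tool_pos: [322.4, 431.8, 291.9]
tcp_rot: [-3.141, 0.0, 2.304]
contact_force: [0.4, 0.7, -1.0]
grip_width: 92.1
finger_force: 0.0
```

```bash
python3 -m creep '0.028 -0.033 0 0 0 -0.122 100;0.028 -0.033 0 0 0 -0.122 100;0.028 -0.033 0 0 0 -0.122 100;0.028 -0.033 0 0 0 -0.122 100;0.028 -0.033 0 0 0 -0.122 100;0.028 -0.033 0 0 0 -0.122 100'; python3 -m creep '0 0 -0.015 0.12 0 0 100;0 0 -0.015 0.12 0 0 100;0 0 -0.015 0.12 0 0 100;0 0 -0.015 0.12 0 0 100;0 0 -0.015 0.12 0 0 100;0 0 -0.015 0.12 0 0 100;0 0 -0.015 0.065 0 0 100;0 0 0 0 0 0 100'
```

```text
time: 0.93
tool_pos: [484.0, 240.2, 291.9]
tcp_rot: [-3.141, 0.0, 1.571]
contact_force: [1.2, 0.8, -0.1]
grip_width: 91.5
finger_force: 0.0
time: 1.6
tool_pos: [481.8, 240.4, 183.3]
tcp_rot: [-3.136, -0.787, 1.568]
contact_force: [-0.1, -0.6, -1.3]
grip_width: 91.6
finger_force: 0.0
```

Run:
```python
from h import *
s=viewer.capture('side')[:,:,::-1];t=viewer.capture('top')[:,:,::-1]
W=np.zeros((420,760,3),np.uint8);W[:400,:360]=crop(s,170,100,90,100,4);W[:400,365:725]=crop(t,100,160,90,100,4)
cv2.imwrite('pics/c2.png',W)
```

```text
(no output)
```

View pics/c2.png

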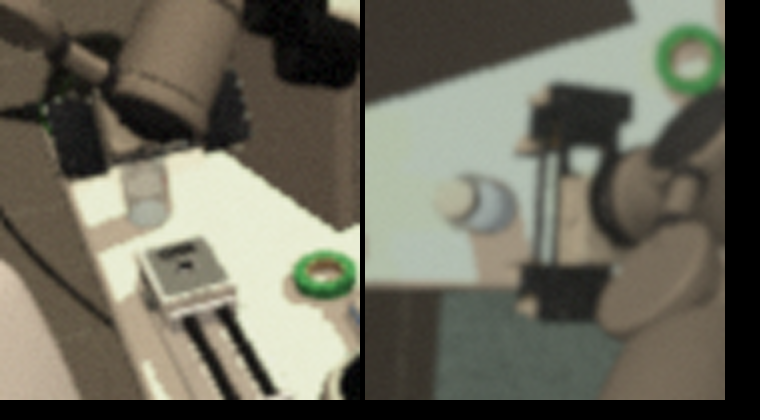

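The gripper is tilted 45° and lined up with the bottle, with the finger gap at rows 145–270 and the bottle at row about 205. I'll advance and grip.

```bash
python3 -m creep '0.01 0 -0.018 0 0 0 100;0 0.02 -0.02 0 0 0 100;0 0.02 -0.02 0 0 0 100;0 0.02 -0.02 0 0 0 100;0 0.014 -0.014 0 0 0 100;0 0.008 -0.008 0 0 0 100;0 0 0 0 0 0 100'; python3 -m creep '0 0 0 0 0 0 0;0 0 0 0 0 0 0;0 0 0 0 0 0 0;0 0 0 0 0 0 0;0 0 0 0 0 0 0'
```

```text
time: 2.28
tool_pos: [492.4, 326.1, 87.2]
tcp_rot: [3.135, -0.784, 1.583]
contact_force: [0.4, -0.6, 0.4]
grip_width: 91.6
finger_force: 0.0
time: 2.7
tool_pos: [493.7, 323.5, 87.9]
tcp_rot: [3.134, -0.785, 1.579]
contact_force: [-0.2, 1.1, -0.2]
grip_width: 62.7
finger_force: 0.0
```

```bash
python3 -m creep '0 0 0 0 0 0 0;0 0 0 0 0 0 0;0 0 0 0 0 0 0;0 0 0 0 0 0 0;0 0 0 0 0 0 0'; python3 -m creep '0 0 0.015 0 0 0 0;0 0 0.03 0 0 0 0;0 0 0.04 0 0 0 0;0 0 0.04 0 0 0 0'
```

```text
time: 3.12
tool_pos: [493.6, 324.0, 87.5]
tcp_rot: [3.134, -0.785, 1.58]
contact_force: [1.9, -1.3, 2.3]
grip_width: 50.4
finger_force: 29.9
time: 3.45
tool_pos: [492.0, 323.8, 212.0]
tcp_rot: [-3.142, -0.783, 1.575]
contact_force: [1.1, 1.2, -1.0]
grip_width: 50.2
finger_force: 29.9
```

```bash
python3 -m creep '0 -0.017 0.03 -0.12 0 0 0;0 -0.017 0 -0.12 0 0 0;0 -0.017 0 -0.12 0 0 0;0 -0.017 0 -0.12 0 0 0;0 -0.017 0 -0.12 0 0 0;0 -0.017 0 -0.12 0 0 0;0 -0.017 0 -0.12 0 0 0;0 -0.017 0 -0.12 0 0 0'; python3 -m creep '0.002 -0.018 0 -0.12 0 0 0;0.002 -0.018 0 -0.12 0 0 0;0.002 -0.018 0 -0.12 0 0 0;0.002 -0.018 0 -0.12 0 0 0;0.001 -0.018 0 -0.12 0 0 0;0 0 0 -0.01 0 0.03 0;0 0 0 0 0 0 0'
```

```text
time: 4.12
tool_pos: [493.0, 187.3, 242.4]
tcp_rot: [-3.141, 0.181, 1.577]
contact_force: [0.0, -0.8, -2.0]
grip_width: 50.7
finger_force: 29.9
time: 4.7
tool_pos: [501.2, 98.7, 240.4]
tcp_rot: [-3.13, 0.783, 1.616]
contact_force: [-0.3, 0.1, -1.5]
grip_width: 50.8
finger_force: 29.9
```

Run:
```python
from h import *
o=readout.get_obs(); M=R.from_euler('xyz',o['tcp_rot']).as_matrix()
print(o['tool_pos'],M,o['contact_force'])
s=viewer.capture('side')[:,:,::-1];t=viewer.capture('top')[:,:,::-1]
W=np.zeros((420,780,3),np.uint8);W[:400,:360]=crop(s,180,110,90,100,4);W[:400,365:765]=crop(t,150,160,100,100,4)
cv2.imwrite('pics/c3.png',W)
```

```text
[501.23950436  98.73201254 240.40627482] [[-0.03209713  0.999285    0.01998145]
 [ 0.70798337  0.03684285 -0.70526743]
 [-0.70549934 -0.00849053 -0.70865971]] [-0.32049461  0.0875778  -1.51383379]
```

View pics/c3.png

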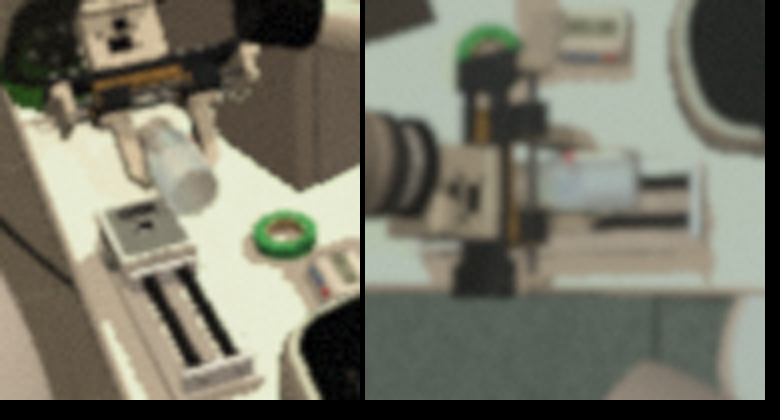

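The bottle is lying along y above the cradle; its foot is at (188,190) in the side crop and (637,180) in the top crop. I'll compare that with the prediction.

Run:
```python
from h import *
o=readout.get_obs(); M=R.from_euler('xyz',o['tcp_rot']).as_matrix()
g=o['tool_pos']+47*M[:,2]; a=(M[:,0]-M[:,2])/2**.5; a=a if a[1]>0 else -a
print(g,a)
f=g-54*a
for n,k in(('side',(180,110,0)),('top',(150,160,365))):
    p=proj(n,[f,g,g+36*a]); print(n,[((u-k[0]+.5)*4-.5+k[2],(v-k[1]+.5)*4-.5) for u,v in p])
st=two(((188+.5)/4-.5+180,(188+.5)/4-.5+110),((637-365+.5)/4-.5+150,(180+.5)/4-.5+160)); print('foot',f,st)
```

```text
[502.92231886  65.70898088 208.65085857] [-0.03462835  0.99939193  0.00407907]
side [(np.float64(192.64936939248014), np.float64(191.46251397320896)), (np.float64(173.30375111734065), np.float64(158.68542774652633)), (np.float64(161.01872694112853), np.float64(137.86910434161348))]
top [(np.float64(640.0586092429963), np.float64(179.14036342840132)), (np.float64(573.4179313960772), np.float64(180.41829004032797)), (np.float64(528.8444129770892), np.float64(181.27818706789776))]
foot [504.79224969  11.74181642 208.43058871] (array([502.6472442 ,  14.14583254, 211.34222591]), np.float64(2.208100869431429))
```

```bash
python3 -m creep '-0.002 -0.003 -0.03 0 0 0 0;0 0 -0.035 0 0 0 0;0 0 -0.035 0 0 0 0;0 0 -0.02 0 0 0 0;0 0 -0.01 0 0 0 0;0 0 -0.005 0 0 0 0;0 0 0 0 0 0 0;0 0 0 0 0 0 0'; python3 -m creep '0 0 -0.003 0 0 0 0;0 0 -0.002 0 0 0 0;0 0 0 0 0 0 0'
```

```text
time: 5.47
tool_pos: [500.9, 95.4, 108.4]
tcp_rot: [-3.139, 0.784, 1.607]
contact_force: [0.2, -0.4, -1.0]
grip_width: 50.7
finger_force: 29.9
time: 5.72
tool_pos: [500.3, 95.3, 102.6]
tcp_rot: [-3.137, 0.784, 1.608]
contact_force: [0.2, -0.8, -1.7]
grip_width: 50.8
finger_force: 29.9
```

```bash
python3 -m creep '0 0 -0.003 0 0 0 0;0 0 -0.002 0 0 0 0;0 0 0 0 0 0 0;0 0 0 0 0 0 0';python3 -m creep '0 0 -0.0015 0 0 0 0;0 0 0 0 0 0 0;0 0 0 0 0 0 0'; python3 -m creep '0 0 -0.001 0 0 0 0;0 0 0 0 0 0 0;0 0 0 0 0 0 0'
```

```text
time: 6.05
tool_pos: [500.0, 95.1, 97.0]
tcp_rot: [-3.135, 0.785, 1.61]
contact_force: [0.2, -0.1, -1.6]
grip_width: 50.6
finger_force: 29.9
time: 6.3
tool_pos: [500.1, 95.1, 95.6]
tcp_rot: [-3.135, 0.785, 1.61]
contact_force: [-0.1, -0.3, -1.9]
grip_width: 50.1
finger_force: 29.9
time: 6.55
tool_pos: [500.1, 95.1, 94.6]
tcp_rot: [-3.135, 0.785, 1.609]
contact_force: [0.8, 0.3, -2.4]
grip_width: 50.3
finger_force: 29.9
```

```bash
python3 -m creep '0 0 -0.001 0 0 0 0;0 0 0 0 0 0 0;0 0 0 0 0 0 0'; python3 -m creep '0 0 -0.001 0 0 0 0;0 0 0 0 0 0 0;0 0 0 0 0 0 0';python3 -m creep '0 0 -0.001 0 0 0 0;0 0 0 0 0 0 0;0 0 0 0 0 0 0'
```

```text
time: 6.8
tool_pos: [500.1, 95.1, 94.0]
tcp_rot: [-3.136, 0.785, 1.609]
contact_force: [-1.1, 1.5, 2.1]
grip_width: 50.3
finger_force: 29.9
time: 7.05
tool_pos: [500.1, 95.2, 93.0]
tcp_rot: [-3.136, 0.785, 1.609]
contact_force: [-1.9, 3.5, 6.0]
grip_width: 50.5
finger_force: 29.9
time: 7.3
tool_pos: [500.1, 95.3, 92.9]
tcp_rot: [-3.137, 0.786, 1.608]
contact_force: [-4.4, 5.1, 11.7]
grip_width: 50.4
finger_force: 29.9
```

Contact came at the expected height. I'll ease off 1 mm, release, and retreat back along the tool.

```bash
python3 -m creep '-0.001 0 0.001 0 0 0 0;0 0 0 0 0 0 0;0 0 0 0 0 0 60;0 0 0 0 0 0 70;0 0 0 0 0 0 80;0 0 0 0 0 0 100;0 0 0 0 0 0 100;0 0 0 0 0 0 100'; python3 -m creep '0 0 0 0 0 0 100;0 0 0 0 0 0 100'
```

```text
time: 7.97
tool_pos: [499.1, 95.1, 92.4]
tcp_rot: [-3.135, 0.784, 1.61]
contact_force: [-0.1, 0.2, 0.3]
grip_width: 83.9
finger_force: 0.0
time: 8.13
tool_pos: [499.1, 95.1, 92.6]
tcp_rot: [-3.135, 0.785, 1.61]
contact_force: [-0.1, -0.5, 0.3]
grip_width: 91.2
finger_force: 0.0
```

```bash
python3 -m creep '0 0.01 0.01 0 0 0 100;0 0.02 0.02 0 0 0 100;0 0.028 0.028 0 0 0 100;0 0.028 0.028 0 0 0 100;0 0 0.03 0.12 0 0 100;0 0 0.03 0.12 0 0 100;-0.01 0 0.035 0.12 0 0 100;-0.02 0 0.03 0.12 0 0 100'
python3 - <<'E'
from h import *
s=viewer.capture('side')[:,:,::-1];t=viewer.capture('top')[:,:,::-1]
W=np.zeros((420,780,3),np.uint8);W[:400,:360]=crop(s,180,110,90,100,4);W[:400,365:765]=crop(t,150,160,100,100,4)
cv2.imwrite('pics/c4.png',W)
E
```

```text
time: 8.8
tool_pos: [470.1, 181.7, 306.0]
tcp_rot: [3.125, 0.299, 1.6]
contact_force: [1.2, -1.1, -0.9]
grip_width: 91.4
finger_force: 0.0
```

View pics/c4.png

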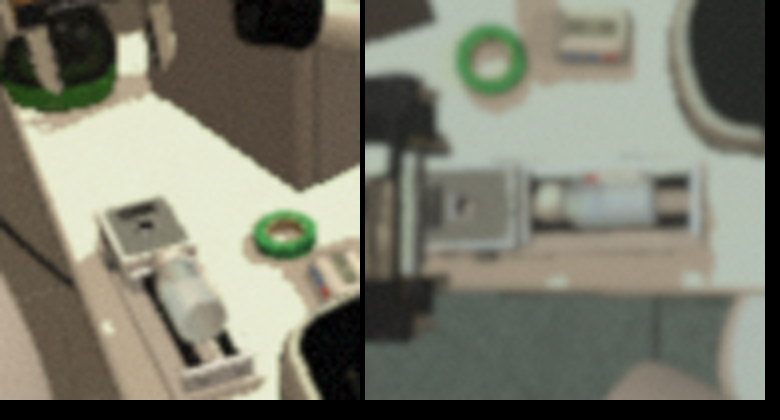

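The bottle rests on both rollers. Now I move round the microscope's front, yawing the gripper.

```bash
python3 -m creep '-0.025 0 0.005 0.1 0 0 100;-0.025 0 0.005 0.1 0 0 100;-0.02 -0.01 0 0.1 0 0 100;0 -0.03 0 0 0 -0.122 100;0 -0.03 0 0 0 -0.122 100;0 -0.03 0 0 0 -0.122 100;0 -0.03 0 0 0 -0.122 100;0 -0.03 0 0 0 -0.122 100'; python3 -m creep '0 -0.035 0 0 0 -0.122 100;0 -0.035 0 0 0 -0.122 100;0 -0.035 0 0 0 -0.122 100;0 -0.035 0 0 0 -0.122 100;0 -0.035 0 0 0 -0.122 100;0 -0.035 0 0 0 -0.122 100;0 -0.035 0 0 0 -0.122 100;0 -0.035 0 0 0 -0.122 100'
```

```text
time: 9.57
tool_pos: [398.5, 19.8, 313.1]
tcp_rot: [3.121, 0.006, 0.983]
contact_force: [0.2, -0.2, -0.3]
grip_width: 92.0
finger_force: 0.0
time: 10.23
tool_pos: [398.5, -260.5, 312.9]
tcp_rot: [3.121, 0.007, 0.006]
contact_force: [1.1, -0.8, -0.2]
grip_width: 92.0
finger_force: 0.0
```

```bash
python3 -m creep '0 -0.04 0 0.02 0 0 100;0.005 -0.04 0 0 0 0 100;0.028 -0.03 0 0 0 0 100;0.028 -0.03 0 0 0 0 100;0.028 -0.03 0 0 0 0 100;0.027 -0.022 0 0 0 0 100;0 0 -0.03 0 0 0 100;0 0 -0.03 0 0 0 100'; python3 -m creep '0 0 -0.03 0 0 0 100;0 0 0 0 0 0 100'
python3 - <<'E'
from h import *
s=viewer.capture('side')[:,:,::-1];t=viewer.capture('top')[:,:,::-1]
W=np.zeros((420,780,3),np.uint8);W[:400,:360]=crop(s,235,220,90,100,4);W[:400,365:765]=crop(t,290,160,100,100,4)
cv2.imwrite('pics/c5.png',W)
E
```

```text
time: 10.9
tool_pos: [517.0, -453.0, 252.7]
tcp_rot: [3.137, 0.003, 0.012]
contact_force: [0.2, -0.8, -1.7]
grip_width: 91.8
finger_force: 0.0
time: 11.07
tool_pos: [513.1, -448.7, 214.9]
tcp_rot: [-3.132, 0.015, 0.012]
contact_force: [-0.6, -0.2, -1.2]
grip_width: 91.9
finger_force: 0.0
```

View pics/c5.png

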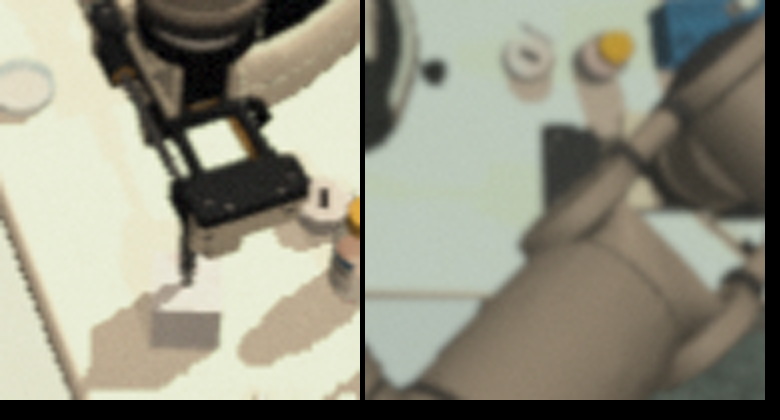

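The near end of the gripper's body covers the fingers; the stylus shows at (187,265) in the side crop. I'll check against where the fingertips and stylus should project.

Run:
```python
from h import *
np.set_printoptions(precision=1,suppress=True)
o=readout.get_obs(); M=R.from_euler('xyz',o['tcp_rot']).as_matrix(); T=o['tool_pos'];print(T,o['tcp_rot'])
L=dict(tip0=[0,0,66],tipA=[0,50,66],tipB=[0,-50,66],bodyA=[0,95,0],bodyB=[0,-95,0],c1=[37,95,0],c2=[-37,95,0])
for k,v in L.items():
    p=proj('side',T+M@np.array(v))[0]; print(k,(p-[235,220]+.5)*4-.5, T+M@np.array(v))
for z in(143,100,50): print(z,(proj('side',[515,-452,z])[0]-[235,220]+.5)*4-.5)
```

```text
[ 514.8 -450.5  222.4] [-3.1  0.   0. ]
tip0 [189.6 188.2] [ 514.3 -450.4  156.4]
tipA [220.5 246. ] [ 515.  -500.4  156.3]
tipB [160.7 134.1] [ 513.7 -400.4  156.5]
bodyA [257.2 239.4] [ 516.  -545.5  222.3]
bodyB [137.3  24.8] [ 513.7 -355.5  222.5]
c1 [312.5 220.8] [ 553. -545.  222.]
c2 [200.6 258.4] [ 479.  -546.   222.5]
143 [190.9 201.8]
100 [189.1 239.4]
50 [187.3 280.5]
```

Predicted and seen stylus agree. Descend and grip.

```bash
python3 -m creep '0 -0.001 -0.03 0 0 0 100;0 0 -0.025 0 0 0 100;0 0 -0.01 0 0 0 100;0 0 0 0 0 0 100;0 0 0 0 0 0 0;0 0 0 0 0 0 0;0 0 0 0 0 0 0;0 0 0 0 0 0 0'; python3 -m creep '0 0 0 0 0 0 0;0 0 0 0 0 0 0;0 0 0 0 0 0 0;0 0 0 0 0 0 0;0 0 0 0 0 0 0;0 0 0 0 0 0 0;0 0 0 0 0 0 0;0 0 0 0 0 0 0'
```

```text
time: 11.83
tool_pos: [515.6, -452.3, 160.5]
tcp_rot: [3.138, 0.003, 0.012]
contact_force: [0.4, 0.4, 0.1]
grip_width: 69.6
finger_force: 0.0
time: 12.5
tool_pos: [515.1, -451.9, 158.6]
tcp_rot: [3.141, 0.005, 0.012]
contact_force: [0.1, -0.0, -0.6]
grip_width: 16.4
finger_force: 0.0
```

```bash
python3 -m creep '0 0 0 0 0 0 0;0 0 0 0 0 0 0;0 0 0 0 0 0 0;0 0 0 0 0 0 0'
```

```text
time: 12.83
tool_pos: [515.1, -451.9, 158.6]
tcp_rot: [3.141, 0.005, 0.012]
contact_force: [-0.1, -0.1, -0.6]
grip_width: 11.4
finger_force: 30.0
```

```bash
python3 -m creep '0 0 0.01 0 0 0 0;0 0 0.02 0 0 0 0;0 0 0.03 0 0 0 0;0 0 0.04 0 0 0 0;0 0 0.04 0 0 0 0;0 0 0.015 0 0 0 0;-0.028 0.02 0 0 0 0 0;-0.03 0.02 0 0 0 0 0'; python3 -m creep '-0.03 0.025 0 0 0 0 0;-0.03 0.025 0 0 0 0 0;0 0.04 0 0 0 0 0;0 0.04 0 0 0 0 0;0 0.04 0 0 0 0 0;0 0.04 0 0 0 0 0;0 0.04 0 0 0 0 0;0 0.04 0 0 0 0 0'; python3 -m creep '0 0.04 0 0 0 0 0;0 0.04 0 0 0 0 0;0 0.04 0 0 0 0 0;0 0.04 0 0 0 0 0;0.01 0.04 0 0 0 0 0;0.025 0.04 0 0 0 0 0;0.03 0.035 0 0 0 0 0;0.028 0.03 0 0 0 0 0'
```

```text
time: 13.5
tool_pos: [457.7, -412.3, 315.1]
tcp_rot: [3.137, 0.002, 0.013]
contact_force: [-0.8, -1.3, -0.0]
grip_width: 11.4
finger_force: 30.0
time: 14.17
tool_pos: [396.6, -120.1, 314.6]
tcp_rot: [3.14, 0.003, 0.012]
contact_force: [0.5, 0.1, -0.2]
grip_width: 11.0
finger_force: 30.0
time: 14.83
tool_pos: [484.6, 177.6, 315.0]
tcp_rot: [3.141, 0.003, 0.014]
contact_force: [1.0, -0.2, 0.5]
grip_width: 11.2
finger_force: 30.0
```

```bash
python3 -m creep '0.01 0.008 -0.03 0 0 0 0;0 0 -0.03 0 0 0 0;0 0 -0.015 0 0 0 0;0 0 0 0 0 0 0;0 0 0 0 0 0 0'
python3 - <<'E'
from h import *
o=readout.get_obs(); print(o['tool_pos'],o['tcp_rot'])
s=viewer.capture('side')[:,:,::-1]; cv2.imwrite('pics/s6.png',s)
s0=cv2.imread('pics/side0.png');t0=cv2.imread('pics/top0.png')
W=np.zeros((600,800,3),np.uint8);W[:400,:400]=crop(s,190,120,50,50,8);W[:400,400:800]=crop(s0,190,120,50,50,8);W[400:600,:400]=crop(t0,155,198,50,25,8)
cv2.imwrite('pics/c6.png',W)
E
```

```text
time: 15.25
tool_pos: [494.3, 183.1, 239.0]
tcp_rot: [3.14, 0.005, 0.012]
contact_force: [-0.2, 0.3, 0.1]
grip_width: 11.6
finger_force: 30.0
[494.30202143 183.12314431 239.02256394] [3.14045285 0.00527126 0.01235923]
```

View pics/c6.png

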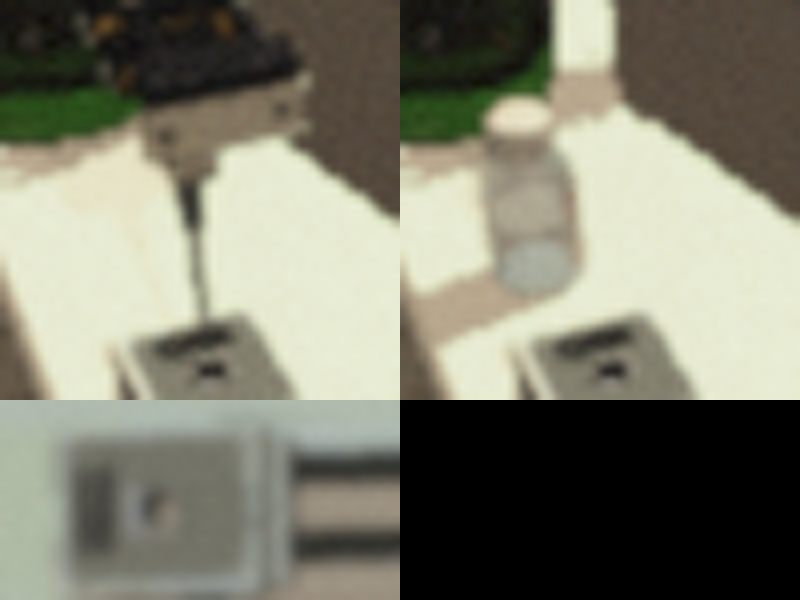

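Run:
```python
from h import *
np.set_printoptions(precision=1,suppress=True)
q=lambda u,v,x0,y0:((u+.5)/8-.5+x0,(v+.5)/8-.5+y0)
print('top ap',onz('top',q(157,109,155,198),54)); print('side ap',onz('side',q(210,370,190,120),54), [onz('side',q(u,v,190,120),54)[:2] for u,v in((193,372),(228,368),(210,359),(210,383))])
T=np.array([494.3,183.1,239.0])
for d in(47,66,95,118,150.6): print(d,(proj('side',T-[0,0,d])[0]-[190,120]+.5)*8-.5)
g=cv2.cvtColor(cv2.imread('pics/s6.png'),cv2.COLOR_BGR2GRAY); print(g[140:166,207:222])
```

```text
top ap [494. 185.  54.]
side ap [494.  183.5  54. ] [array([485.5, 185.1]), array([503.1, 181.8]), array([496.5, 192.5]), array([491.2, 173. ])]
47 [184.4 140.2]
66 [188.2 173.6]
95 [193.9 223.5]
118 [198.3 262.1]
150.6 [204.4 315.6]
[[215 191 168 129  95 104 105 106 111 125 192 228 231 230 231]
 [224 219 209 178 127 113 102 100 102 127 193 228 231 230 231]
 [225 223 223 205 153  99  85  91 137 183 217 231 230 230 230]
 [226 226 224 218 180  99  62  88 175 223 230 231 228 231 230]
 [225 226 227 226 193 109  54  85 182 226 232 230 230 232 231]
 [226 227 229 228 208 133  60  80 176 228 231 230 230 232 231]
 [226 230 231 230 222 168  73  76 172 228 231 231 231 232 230]
 [228 231 230 231 229 184  86  82 165 224 231 231 229 231 231]
 [228 229 230 229 229 199 125 105 180 225 231 231 231 231 231]
 [226 229 231 231 231 220 172 136 197 229 231 232 231 230 229]
 [224 229 231 231 231 229 191 145 197 231 230 231 230 230 229]
 [226 229 231 232 232 229 195 144 193 230 230 231 231 231 231]
 [229 230 231 230 231 228 200 149 192 230 230 232 231 230 231]
 [229 228 230 230 232 229 204 146 184 229 228 231 232 231 231]
 [230 228 229 231 231 231 203 144 178 225 231 232 231 230 230]
 [232 228 227 231 231 231 214 156 170 219 230 231 232 231 231]
 [232 231 227 230 231 231 225 181 165 211 229 231 230 231 230]
 [230 231 230 228 231 231 229 188 155 208 228 231 231 230 229]
 [230 230 229 228 230 231 229 192 154 201 226 223 217 222 227]
 [231 231 230 228 229 231 226 194 151 180 190 181 172 179 210]
 [230 230 229 226 218 209 194 158 119 113 118 121 134 142 181]
 [215 211 201 188 159 137 118  93  68  65  62  85 115 129 146]
 [172 154 132 107  85  79  57  49  52  49  55  76 104 128 134]
 [141 126  93  66  68  59  62  77  74  84 108 115 121 128 125]
 [139 125 103  84  74  82  97 104 120 118 125 131 127 125 127]
 [157 128 124 112 113 108 111  98  87  80  82 115 130 125 127]]
```

```bash
python3 -m creep '0.0012 0.0023 -0.01 0 0 0 0;0 0 -0.015 0 0 0 0;0 0 -0.008 0 0 0 0;0 0 0 0 0 0 0;0 0 0 0 0 0 0'; python3 -m creep '0 0 -0.004 0 0 0 0;0 0 -0.004 0 0 0 0;0 0 0 0 0 0 0;0 0 0 0 0 0 0'
```

```text
time: 15.72
tool_pos: [495.6, 185.4, 205.9]
tcp_rot: [3.141, 0.005, 0.012]
contact_force: [0.4, 0.8, 0.6]
grip_width: 11.5
finger_force: 30.0
time: 16.05
tool_pos: [495.5, 185.4, 197.6]
tcp_rot: [3.141, 0.005, 0.012]
contact_force: [0.1, -0.9, -0.2]
grip_width: 11.2
finger_force: 30.0
```

```bash
python3 -m creep '0 0 -0.007 0 0 0 0;0 0 -0.007 0 0 0 0;0 0 -0.005 0 0 0 0;0 0 0 0 0 0 0;0 0 0 0 0 0 0'; python3 -m creep '0 0 -0.003 0 0 0 0;0 0 -0.002 0 0 0 0;0 0 0 0 0 0 0'; python3 -m creep '0 0 -0.002 0 0 0 0;0 0 0 0 0 0 0;0 0 0 0 0 0 0'
```

```text
time: 16.47
tool_pos: [495.3, 185.3, 178.0]
tcp_rot: [3.14, 0.006, 0.012]
contact_force: [0.5, -0.2, -0.8]
grip_width: 11.4
finger_force: 30.0
time: 16.72
tool_pos: [495.7, 185.4, 173.5]
tcp_rot: [3.141, 0.004, 0.012]
contact_force: [-0.3, -0.1, 1.2]
grip_width: 11.5
finger_force: 30.0
time: 16.97
tool_pos: [495.7, 185.4, 171.9]
tcp_rot: [3.141, 0.004, 0.012]
contact_force: [0.7, -0.2, 1.9]
grip_width: 11.2
finger_force: 30.0
```

Spring contact came at the expected height. Press on to the stop.

```bash
for i in 1; do :; done; python3 -m creep '0 0 -0.002 0 0 0 0;0 0 0 0 0 0 0;0 0 0 0 0 0 0'; python3 -m creep '0 0 -0.0015 0 0 0 0;0 0 0 0 0 0 0;0 0 0 0 0 0 0'; python3 -m creep '0 0 -0.0015 0 0 0 0;0 0 0 0 0 0 0;0 0 0 0 0 0 0'
```

```text
time: 17.22
tool_pos: [495.7, 185.4, 169.8]
tcp_rot: [3.141, 0.004, 0.012]
contact_force: [0.5, -0.0, 2.5]
grip_width: 11.7
finger_force: 30.0
time: 17.47
tool_pos: [495.7, 185.4, 168.4]
tcp_rot: [3.141, 0.004, 0.012]
contact_force: [-0.1, 0.2, 4.6]
grip_width: 11.6
finger_force: 30.0
time: 17.72
tool_pos: [496.0, 185.5, 168.0]
tcp_rot: [3.141, 0.003, 0.012]
contact_force: [-1.1, -0.8, 13.5]
grip_width: 11.6
finger_force: 30.0
```

The button is at its stop. One last look at the bottle and stylus.

```bash
python3 -m creep '0 0 0 0 0 0 0;0 0 0 0 0 0 0;0 0 0 0 0 0 0;0 0 0 0 0 0 0'
python3 - <<'E'
from h import *
cv2.imwrite('pics/c7.png',crop(viewer.capture('side')[:,:,::-1],185,110,80,100,5))
E
```

```text
time: 18.05
tool_pos: [496.0, 185.5, 168.0]
tcp_rot: [3.141, 0.003, 0.012]
contact_force: [-1.8, -0.5, 12.9]
grip_width: 11.6
finger_force: 30.0
```

View pics/c7.png

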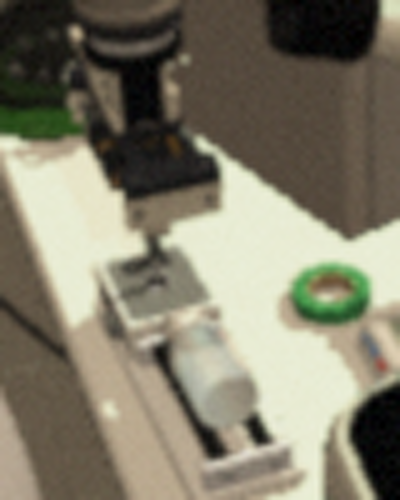

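The bottle lies on the rollers at (210,375), and the stylus stands in the aperture at (155,275) with a steady 13 N push.

```bash
python3 -c "
from plant import order; print(order.close_job())"
```

```text
the job is handed in; nothing more can be done
None
```

The bottle lies on its side on the rollers, and the job was handed in at about 18 s with the gripped stylus holding the button down at its stop (about 13 N); no verdict came back.

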